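Uncover a sauce pan and clip its lid on the sloping lid rest

TASK

Uncover the closed food pan for service: lift its lid by the grip, lay the lid square and central on the two narrow sloping rails of the lid rest, wholly below the sprung clip, and let go of it there. Then, without holding it by the grip, push it up the rails by its lower edge so that it forces its way under the clip, until you feel it bear on the stop; press gently, never ramming the rest. Leave the lid clipped square against the stop, and leave the pans, the squeeze bottle and the shaker where they stand.

Things in the scene. Friction and masses are not known exactly. Their poses are not given: they have to be found in the camera images.
- lid: Flat grey plastic lid, 108 (its x) x 176 (its y) x 6 mm, about 0.2 kg, the same either way round. Origin at the centre of its underside, z up. At first it lies loose on the covered pan. A grip bar stands on its top centre: 50 mm long in x, 12 mm thick in y, its top 34 mm above the underside.
- lid_grip (a point): Point in the lid's grip bar, on the lid's centre line 28 mm above the lid's underside (6 mm below the top of the bar).
- pan_covered: The clear food pan that wears the lid, flange 108 (x) x 176 (y) mm, 65 mm high, loose, 0.9 kg. Origin at the centre of its underside. It may stand in any of three places among the pans.
- pan_open1: Open clear food pan of the same size, filled yellow; origin at the centre of its underside. To be left alone.
- pan_open2: Open clear food pan of the same size, filled red; origin at the centre of its underside. To be left alone.
- rest: The lid rest: a fixed steel stand, base plate 230 (x) x 110 (y) x 6 mm. Origin at the centre of its underside on the table; its x axis points horizontally towards the high end (roughly away from the robot).
- rails: The rest's two steel rails. Origin at their low end, midway between them, on their top faces, 50 mm above the table. x runs up the slope (18 degrees), y across, z square to the slope. Each is 225 mm long, 8 mm wide, 10 mm deep, centre lines at y = +-30 mm; open air between and beside them, legs below at x = 16 and 205 mm.
- lay (a point): Point midway between the rails, at their top faces, 75 mm up from the low end. A lid laid with its centre here is clear of the clip by a few mm; up to 10 mm lower is as good. Friction holds the lid there.
- stop: White stop block, 64 mm wide, 10 mm high, between the rails' high ends under the clip, set by a stiff friction screw anywhere from rails x = 180 to 192 mm, differing between starts. Origin in the middle of the foot of its face towards the lid, axes as the rails'. A lid bearing on it squarely has its centre 54 mm down the slope from this origin.
- jaw: The clip: a sprung steel fork. Origin on its hinge, at rails x = 215, z = 10 mm; y along the hinge. Two prongs 18 mm wide, centred 33 mm either side of the middle, pass either side of the grip bar and press down at rails x = 165 mm (3 mm above the rails when empty) with about 3.5 N in all.
- lips (a point): Middle of the clip's two flared lower lips, at rails x = 130, z = 14 mm: from here they slope down to the prongs' pressing edges at x = 165 mm, so that a lid pushed up the rails lifts the fork by itself, for about 10 to 20 N of push.
- squeeze: Clear squeeze bottle, 54 mm across, 170 mm high; origin at the centre of its underside. To be left alone.
- shaker: Glass shaker with a steel cap, 44 mm across, 90 mm high; origin at the centre of its underside. To be left alone.
Mind the look-alikes: they are no part of the job. Of the things like the lid, leave any that is pink or yellow; of the rest the larger one is meant.

How it is judged:
On the way, in this order (a step that is already met when the one before it is completed fails the run):
1. the lid lies let go on the two rails, square and within 18 mm of central, wholly below the clip and not touching it (z of lid in the frame of rails between -0.004 and 0.005 m and angle between the z axis of lid and the z axis of rails, either way round below 0.06 rad and y of lid in the frame of rails between -0.018 and 0.018 m and angle between the x axis of lid and the x axis of rails, either way round below 0.12 rad and x of lid in the frame of rails between 0.03 and 0.092 m and contact force between lid and jaw below 0.05 N and contact force between the fingers and lid below 0.1 N), for 0.2 s.
2. the lid, under the clip, is pressed against the stop with at least 1 N (contact force between lid and stop above 1 N and contact force between lid and jaw above 1 N), for 0.1 s.
At the end, for the whole second after the job is handed in: The lid lies flat on the rails, within 18 mm of central and within 5 degrees of square, its upper edge within 5 mm of the stop, with the clip pressing on it, at rest and let go; the pan it came from is within 30 mm of its start (z of lid in the frame of rails between -0.004 and 0.005 m and angle between the z axis of lid and the z axis of rails, either way round below 0.06 rad and y of lid in the frame of rails between -0.018 and 0.018 m and angle between the x axis of lid and the x axis of stop, either way round below 0.09 rad and x of lid in the frame of stop above -0.059 m and contact force between lid and jaw above 1 N and linear speed of lid below 0.01 m/s and contact force between the fingers and lid below 0.1 N and distance of pan_covered from where it was at the start of the episode below 0.03 m); the robot touches nothing.
It fails at once if the lid is in the clip while it is held by its grip (distance between the grasp point and lid_grip below 0.025 m and contact force between lid and jaw above 0.5 N).
It fails at once if the lid is rammed against the stop (over 20 N) (contact force between lid and stop above 20 N).
It fails at once if the robot leans on the lid rest (over 25 N) (contact force between the arm and rest above 25 N).
It fails at once if another pan, the squeeze bottle or the shaker is moved by 30 mm or tipped (distance of any of pan_open1, pan_open2, squeeze, shaker from where it was at the start of the episode above 0.03 m or angle between any of pan_open1, pan_open2, squeeze, shaker's own z axis and vertical above 0.3 rad).
It also fails if it takes over 67 s, if anything falls off the work surface, if the arm or the gripper's body presses on something with over 40 N, if the wrist force passes 120 N, or if a joint passes its speed limit or range.

ROBOT

A 6-joint arm with a two-finger parallel gripper is mounted at the origin on the work surface. World frame = base frame: x ahead of the robot, y to its left, z up, the work surface at z = 0. Lengths are in m, angles in rad, forces in N, time in s.
With the tool pointing down it reaches from about 0.325 to 0.85 m from the base axis. Payload 4.4 kg.
Tool frame: the origin (TCP) lies midway between the tips of the shut fingers; the grasp point (between the pads) lies 19 mm behind it; z points along the fingers, y is the line along which they close (so a half turn about z gives the same grasp; the last joint's range is limited). The gripper opens to 94 mm and grips with 3 to 60 N. Pads are 16 mm wide; open, the fingers measure 119 mm over their backs; the gripper's body (75 mm by 177 mm) begins 78 mm behind the grasp point.
Start: joints at [-1.341, 0.207, 1.542, -0, 1.393, -0.15], TCP at [0.213, -0.534, 0.205] pointing down, gripper open.
Joint ranges: [-2.73, 2.73], [-0.86, 2.22], [0.23, 2.46], [-1.11, 4.25], [0.08, 2.63], [-2.82, 2.82]. Speed limits (rad/s): [2.79, 2.79, 3.14, 3.14, 3.14, 3.14].

INTERFACE

Orientations are given as a unit quaternion [x, y, z, w].
In Python, from station import r, grab_frame, camera_info gives the robot as it stands. The module is installed in compiled form; this text tells all that it offers.
- The arm moves only by the tool jog_arm, never from a script. Its argument "series" is a list of rows, each an object with "delta_pos": the shift along the tool's x, y, z as a fraction of full scale, a list of three; "rotation": the turn, a rotation vector about the tool's x, y, z as a fraction of full scale, a list of three. In form: [{"delta_pos": [tx, ty, tz], "rotation": [wx, wy, wz]}, ...]. A call has 1 to 20 rows; each row shifts and turns the commanded pose from where the row before left it, along the tool's axes as they then stand; what a row does not reach is not made up. Full scale, the value 1, is 25 mm for a shift and 360 degrees for a turn. A row lasts 1/10 s, in which the tool goes at most 50 mm and 8.59 degrees, less where a joint would pass 70% of its speed; a pose out of reach is approached as far as the arm can. A call with a number of a shift or a turn outside -1 to 1 is refused whole. A call with a gripper value outside its range is refused whole. "gripper" is the opening, from 0 (shut) to 1 (fully open), set as the call begins (left out, the last holds). The fingers move at their own pace and stop on an object; the grip force is fixed at half the most. Time passes only in rows, so rows that do not move let the fingers close. It gives the time, the measured TCP pose, the force, the opening and the grip force at its end, in the units of the state.
- r.sense(): the state, without advancing time (a new reading comes with each control period).
- grab_frame(name): name is "side" or "top"; returns the picture (400x640x3 uint8, red, green, blue); there is no depth.
- camera_info(name): a dict with "K" (3x3 intrinsics, pixels), "rvec" (rotation vector, rad) and "tvec" (3), from world to camera coordinates, as OpenCV has them. Camera axes: x right, y down, z forward; pixel columns grow to the right and rows downward; lengths in m; the calibration is good to about 2 mm. A picture is of the moment at which its call begins. camera_info takes no time and is no camera call.
- r.close_job(): hands the job in; it is judged then, once.
The state is a dict: "clock": time; "joint_positions": joint angles; "qvel": joint speeds; "joint_efforts": joint torques, N m; "tcp_pos": TCP position; "tool_rot": TCP orientation; "force": force on the tool from outside, world axes, zero at the start; "torque": the same for the moment, N m; "gripper_width": opening from 0.0 (shut) to 1.0 (fully open); "gripper_force": force on a finger pad.
Only numpy, scipy, OpenCV 4.12 (cv2) and the standard library are available. Lean on these libraries where they do the work, as an engineer would, in place of code of your own. Each camera call takes 0.05 s, during which the arm holds its last target. There are 200 camera calls.

## Working session

There is one attempt and no reset: what is moved stays moved. The work goes in short steps, Python scripts to look and compute and a tool call to move; the robot and the scene stay as the last step left them, time stands still between calls to the robot, and variables do not carry over. Pictures are saved under pics/ and viewed, at most 10 in all, crops included, and the job is handed in when it is done.

Besides the shell and the picture viewer there is one more tool, called by a JSON object that holds its "api" and its "payload". jog_arm: Moves the arm, as the interface text tells. Shift numbers are shares of 25 mm and turn numbers shares of 360 degrees, none past 1 either way. Its arguments: {"type":"object","properties":{"series":{"type":"array","items":{"type":"object","properties":{"delta_pos":{"type":"array","items":{"type":"number","minimum":-1,"maximum":1}},"rotation":{"type":"array","items":{"type":"number","minimum":-1,"maximum":1}}}}},"gripper":{"type":"number"}},"required":["series"]}

```bash
mkdir -p pics
python3 - <<'E'
from station import r, grab_frame, camera_info
import cv2,json
for n in("top","side"):
    cv2.imwrite(f"pics/{n}0.png",cv2.cvtColor(grab_frame(n),cv2.COLOR_RGB2BGR)); print(n,camera_info(n))
print(r.sense())
E
```

```text
top {'K': array([[445.45148387,   0.        , 317.18658314],
       [  0.        , 445.45148387, 194.7783777 ],
       [  0.        ,   0.        ,   1.        ]]), 'rvec': array([ 2.15874007, -2.15302115,  0.14095662]), 'tvec': array([0.03485875, 0.52105023, 1.43150722])}
side {'K': array([[457.93313727,   0.        , 320.72197314],
       [  0.        , 457.93313727, 202.06720411],
       [  0.        ,   0.        ,   1.        ]]), 'rvec': array([ 0.85500239, -2.48596378,  1.12121018]), 'tvec': array([0.41373972, 0.27385969, 1.27768924])}
{'clock': 0.1, 'joint_positions': array([-1.34149506e+00,  2.07327836e-01,  1.54277373e+00,  4.12969563e-06,
        1.39353583e+00, -1.50515895e-01]), 'qvel': array([ 9.53614355e-04, -2.59750247e-03, -3.88290721e-03,  1.47405211e-03,
        9.63088955e-04, -9.97001543e-05]), 'joint_efforts': array([-1.70675753e-04, -3.71862602e+01, -2.82292557e+01,  6.99472544e-02,
        3.10851121e-02, -4.98006023e-05]), 'tcp_pos': array([ 0.21299733, -0.53331438,  0.20442861]), 'tool_rot': array([ 9.82021052e-01,  1.88768661e-01, -3.82330082e-05, -1.02165858e-03]), 'force': array([ 0.21268857, -0.31728333,  0.12619329]), 'torque': array([-0.04041104, -0.02342225, -0.03851341]), 'gripper_force': 0.0, 'gripper_width': 0.9986297014672891}
```

View pics/top0.png

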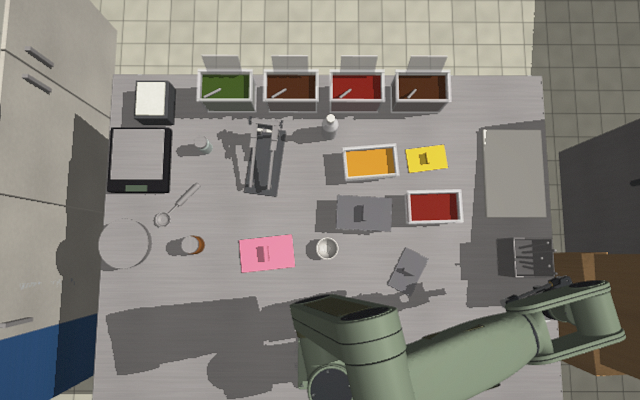

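View pics/side0.png

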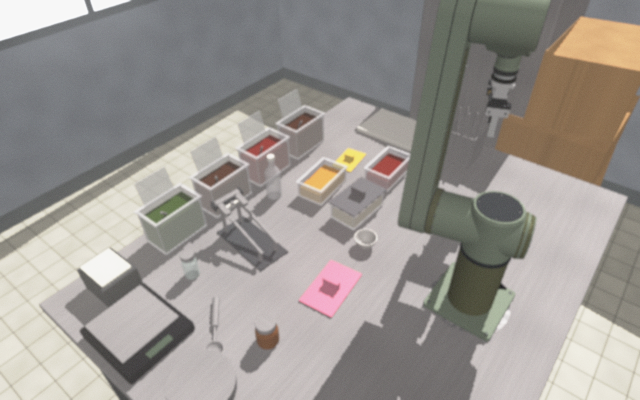

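The top view shows the covered pan's grey lid at (363,213), with its grip at about (359,213). The rest is at about (265,158), with its high end and white stop near (264,130). A smaller grey lid lies at (408,270), and pink and yellow look-alikes lie apart. I'll enlarge the lid and the rest next.

```bash
cat > h.py <<'E'
import numpy as np,cv2
from station import camera_info
def cam(n):
    c=camera_info(n); R=cv2.Rodrigues(np.array(c['rvec'],float))[0]; return c['K'],R,np.array(c['tvec'],float)
def atz(n,uv,z):
    K,R,t=cam(n); d=R.T@np.linalg.inv(K)@[uv[0],uv[1],1]; o=-R.T@t
    return o+d*(z-o[2])/d[2]
def proj(n,P):
    c=camera_info(n); return cv2.projectPoints(np.array(P,float).reshape(-1,3),c['rvec'],c['tvec'],c['K'],None)[0][:,0]
E
python3 - <<'E'
import cv2,numpy as np
from h import *
a=cv2.imread('pics/top0.png')
A=cv2.resize(a[110:205,220:310],None,fx=6,fy=6,interpolation=cv2.INTER_CUBIC)
cv2.imwrite('pics/rest_t.png',A)
s=cv2.imread('pics/side0.png')
B=cv2.resize(s[180:275,205:300],None,fx=4,fy=4,interpolation=cv2.INTER_CUBIC)
C=cv2.resize(a[185:240,320:405],None,fx=4,fy=4,interpolation=cv2.INTER_CUBIC)
W=np.zeros((600,380,3),np.uint8);W[:380]=B;W[380:,:340]=C
cv2.imwrite('pics/mix.png',W)
print([proj(n,[0.5,0,0]) for n in('top','side')])
for u,z in(((363,213),.07),((265,158),.06),((408,270),.01)):print(atz('top',u,z))
E
```

```text
[array([[327.94299909, 202.2776111 ]]), array([[327.1995853 , 224.36013807]])]
[ 0.45803413 -0.10998605  0.07      ]
[0.63805445 0.20686973 0.06      ]
[ 0.27664793 -0.26157242  0.01      ]
```

View pics/rest_t.png

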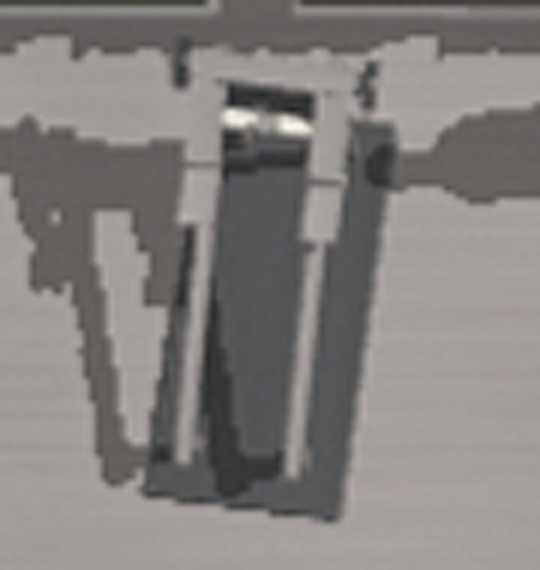

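View pics/mix.png

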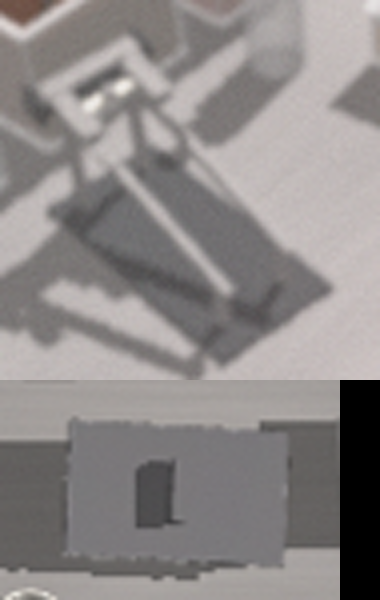

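The rail low ends are at crop (184,462) and (292,476). The lip ends are at (194,222) and (319,240), and the base's front corners are at (145,492) and (337,520). The lid corners in the lower crop are at (68,418), (288,432), (65,555) and (284,567), counting the 380 offset.

```bash
cat > fit.py <<'E'
from h import *
from scipy.optimize import least_squares
from station import r
c,s=np.cos(np.radians(18)),np.sin(np.radians(18))
def rail2w(p,P):  # p=x,y,yaw of rails origin
    P=np.atleast_2d(P).astype(float); h=P[:,0]*c-P[:,2]*s; z=.05+P[:,0]*s+P[:,2]*c
    return np.c_[p[0]+h*np.cos(p[2])-P[:,1]*np.sin(p[2]),p[1]+h*np.sin(p[2])+P[:,1]*np.cos(p[2]),z]
def rect(p,P):
    P=np.array(P,float);R=np.array([[np.cos(p[2]),-np.sin(p[2])],[np.sin(p[2]),np.cos(p[2])]])
    return np.c_[P[:,:2]@R.T+p[:2],P[:,2]]
def fit(f,P,uv,x0):
    q=least_squares(lambda p:(proj('top',f(p,P))-uv).ravel(),x0); return q.x,q.fun.reshape(-1,2).round(1).tolist()
cr=lambda A,k,o:(np.array(A,float)+.5)/k-.5+np.array(o)
if __name__=='__main__':
    uv=cr([(184,462),(292,476),(195,222),(320,240)],6,(220,110))
    print(fit(rail2w,[(0,.03,0),(0,-.03,0),(.130,.033,.014),(.130,-.033,.014)],uv,[.55,.2,0]))
    uv=cr([(68,38),(288,52),(284,187),(65,175)],4,(320,185))
    q=fit(rect,[(.054,.088,.071),(.054,-.088,.071),(-.054,-.088,.071),(-.054,.088,.071)],uv,[.46,-.11,0]);print(q)
    # grip top
    uv=cr([(137,85),(173,78),(173,142),(137,147)],4,(320,185))
    print([atz('top',u,.099).round(4).tolist() for u in uv])
    print([(-cam(n)[1].T@cam(n)[2]).round(3) for n in('top','side')])
E
python3 fit.py
```

```text
(array([ 0.54191543,  0.22515635, -0.12610639]), [[-0.1, -0.2], [0.1, -0.2], [0.1, 0.3], [-0.1, -0.0]])
(array([ 0.45861484, -0.11206883, -0.05096728]), [[0.3, 0.4], [0.2, -0.1], [0.1, -0.1], [-0.6, -0.1]])
[[0.4778, -0.0786, 0.099], [0.4834, -0.1068, 0.099], [0.4332, -0.1063, 0.099], [0.4292, -0.0782, 0.099]]
[array([0.333, 0.039, 1.486]), array([-0.171,  0.861,  1.053])]
```

Both fits agree to under 0.6 px, and the grip's left top edge at y = -0.106 matches a lid centre at y = -0.112. Next I'll write a helper that gives the remaining shift and turn to a target pose in tool units, then start moving.

```bash
cat > go.py <<'E'
import sys
from fit import *
from scipy.spatial.transform import Rotation as Ro
RAIL=[.5419,.2252,-.1261]; LID=[.4586,-.1121,-.051]
def down(yaw): return Ro.from_euler('z',yaw)*Ro.from_rotvec([np.pi,0,0])
def railrot(): return Ro.from_euler('z',RAIL[2])*Ro.from_euler('y',-18,degrees=True)*Ro.from_rotvec([np.pi,0,0])
def left(pos,rot):
    s=r.sense(); R=Ro.from_quat(s['tool_rot'])
    w=(R.inv()*rot).as_rotvec()
    print('t',round(s['clock'],2),'tcp',s['tcp_pos'].round(4),'F',s['force'].round(1),'w',round(s['gripper_width'],3))
    print('shift (x25mm): now',(R.inv().apply(pos-s['tcp_pos'])/.025).round(3),'after-turn',(rot.inv().apply(pos-s['tcp_pos'])/.025).round(3),'turn/360',(w/2/np.pi).round(4))
def inrail():
    s=r.sense(); p=s['tcp_pos']; d=p-rail2w(RAIL,[0,0,0])[0]
    M=(Ro.from_euler('z',RAIL[2])*Ro.from_euler('y',-18,degrees=True))
    print('t',round(s['clock'],2),'tcp in rails mm',(M.inv().apply(d)*1000).round(1),'F in rails',M.inv().apply(s['force']).round(1))
E
python3 -c "
from go import *
left(np.array([*LID[:2],.2]),down(LID[2]))"
```

```text
t 0.1 tcp [ 0.213  -0.5333  0.2044] F [ 0.2 -0.3  0.1] w 0.999
shift (x25mm): now [ 15.371 -12.005   0.206] after-turn [  8.952 -17.327   0.177] turn/360 [-0.0003  0.      0.0686]
```

{"api": "jog_arm", "payload": {"series": [{"rotation": [0, 0, 0.0172]}, {"rotation": [0, 0, 0.0172]}, {"rotation": [0, 0, 0.0172]}, {"rotation": [0, 0, 0.0172]}, {"delta_pos": [0.5, -0.96, 0]}, {"delta_pos": [0.5, -0.96, 0]}, {"delta_pos": [0.5, -0.96, 0]}, {"delta_pos": [0.5, -0.96, 0]}, {"delta_pos": [0.5, -0.96, 0]}, {"delta_pos": [0.5, -0.96, 0]}, {"delta_pos": [0.5, -0.96, 0]}, {"delta_pos": [0.5, -0.96, 0]}, {"delta_pos": [0.5, -0.96, 0]}, {"delta_pos": [0.5, -0.96, 0]}, {"delta_pos": [0.5, -0.96, 0]}, {"delta_pos": [0.5, -0.96, 0]}, {"delta_pos": [0.5, -0.96, 0]}, {"delta_pos": [0.5, -0.96, 0]}, {"delta_pos": [0.5, -0.96, 0]}, {"delta_pos": [0.5, -0.96, 0]}], "gripper": 1}}

```text
$.series[0]: bad value
```

```bash
python3 -c "
from go import *
left(np.array([*LID[:2],.0755]),down(LID[2]))"
```

```text
t 0.1 tcp [ 0.213  -0.5333  0.2044] F [ 0.2 -0.3  0.1] w 0.999
shift (x25mm): now [ 15.369 -11.995   5.186] after-turn [  8.952 -17.327   5.157] turn/360 [-0.0003  0.      0.0686]
```

{"api": "jog_arm", "payload": {"series": [{"delta_pos": [0, 0, 0], "rotation": [0, 0, 0.0172]}, {"delta_pos": [0, 0, 0], "rotation": [0, 0, 0.0172]}, {"delta_pos": [0, 0, 0], "rotation": [0, 0, 0.0172]}, {"delta_pos": [0, 0, 0], "rotation": [0, 0, 0.0172]}, {"delta_pos": [0.5, -0.96, 0], "rotation": [0, 0, 0]}, {"delta_pos": [0.5, -0.96, 0], "rotation": [0, 0, 0]}, {"delta_pos": [0.5, -0.96, 0], "rotation": [0, 0, 0]}, {"delta_pos": [0.5, -0.96, 0], "rotation": [0, 0, 0]}, {"delta_pos": [0.5, -0.96, 0], "rotation": [0, 0, 0]}, {"delta_pos": [0.5, -0.96, 0], "rotation": [0, 0, 0]}, {"delta_pos": [0.5, -0.96, 0], "rotation": [0, 0, 0]}, {"delta_pos": [0.5, -0.96, 0], "rotation": [0, 0, 0]}, {"delta_pos": [0.5, -0.96, 0], "rotation": [0, 0, 0]}, {"delta_pos": [0.5, -0.96, 0], "rotation": [0, 0, 0]}, {"delta_pos": [0.5, -0.96, 0], "rotation": [0, 0, 0]}, {"delta_pos": [0.5, -0.96, 0], "rotation": [0, 0, 0]}, {"delta_pos": [0.5, -0.96, 0], "rotation": [0, 0, 0]}, {"delta_pos": [0.5, -0.96, 0], "rotation": [0, 0, 0]}, {"delta_pos": [0.5, -0.96, 0], "rotation": [0, 0, 0]}, {"delta_pos": [0.5, -0.96, 0], "rotation": [0, 0, 0]}], "gripper": 1}}

```text
clock: 2.1
tcp_pos: [0.4331, -0.1598, 0.205]
tool_rot: [1.0, -0.026, -0.0, -0.0]
force: [0.5, -0.5, -0.1]
gripper_width: 1.004
gripper_force: 0.0
```

```bash
python3 -c "
from go import *
left(np.array([*LID[:2],.0755]),down(LID[2]))"
```

```text
t 2.1 tcp [ 0.4331 -0.1598  0.205 ] F [ 0.5 -0.5 -0.1] w 1.004
shift (x25mm): now [ 0.922 -1.958  5.18 ] after-turn [ 0.921 -1.958  5.18 ] turn/360 [-0.0001  0.0001 -0.0002]
```

{"api": "jog_arm", "payload": {"series": [{"delta_pos": [0.46, -0.98, 0], "rotation": [0, 0, 0]}, {"delta_pos": [0.46, -0.98, 0], "rotation": [0, 0, 0]}, {"delta_pos": [0, 0, 0.8], "rotation": [0, 0, 0]}, {"delta_pos": [0, 0, 0.8], "rotation": [0, 0, 0]}, {"delta_pos": [0, 0, 0.8], "rotation": [0, 0, 0]}, {"delta_pos": [0, 0, 0.8], "rotation": [0, 0, 0]}, {"delta_pos": [0, 0, 0.6], "rotation": [0, 0, 0]}, {"delta_pos": [0, 0, 0.5], "rotation": [0, 0, 0]}, {"delta_pos": [0, 0, 0.3], "rotation": [0, 0, 0]}, {"delta_pos": [0, 0, 0.2], "rotation": [0, 0, 0]}, {"delta_pos": [0, 0, 0.2], "rotation": [0, 0, 0]}, {"delta_pos": [0, 0, 0.1], "rotation": [0, 0, 0]}, {"delta_pos": [0, 0, 0], "rotation": [0, 0, 0]}], "gripper": 1}}

```text
clock: 3.4
tcp_pos: [0.4586, -0.1134, 0.078]
tool_rot: [1.0, -0.026, 0.0, 0.0]
force: [-0.2, -0.4, 0.1]
gripper_width: 1.0
gripper_force: 0.0
```

Run:
```python
from go import *
left(np.array([*LID[:2],.0755]),down(LID[2]))
from station import grab_frame
a=cv2.cvtColor(grab_frame('top'),cv2.COLOR_RGB2BGR)[170:260,300:420]
b=cv2.cvtColor(grab_frame('side'),cv2.COLOR_RGB2BGR)[140:230,300:420]
cv2.imwrite('pics/grasp.png',cv2.resize(np.vstack([a,b]),None,fx=3,fy=3,interpolation=cv2.INTER_CUBIC))
```

```text
t 3.4 tcp [ 0.4586 -0.1134  0.078 ] F [-0.2 -0.4  0.1] w 1.0
shift (x25mm): now [-0.004 -0.051  0.098] after-turn [-0.004 -0.051  0.098] turn/360 [ 0.     -0.     -0.0002]
```

View pics/grasp.png

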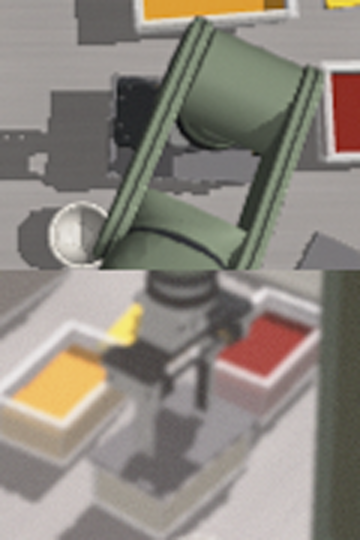

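The fingers straddle the grip bar, with the gripper centred over the lid. The bar is hidden in the top view, but in the side view it sits at about (185,425) between the fingers. I'll close now.

{"api": "jog_arm", "payload": {"series": [{"delta_pos": [0, -0.05, 0.08], "rotation": [0, 0, 0]}, {"delta_pos": [0, 0, 0], "rotation": [0, 0, 0]}]}}

```text
clock: 3.7
tcp_pos: [0.4586, -0.112, 0.076]
tool_rot: [1.0, -0.026, 0.0, -0.0]
force: [1.3, 0.5, -0.1]
gripper_width: 1.001
gripper_force: 0.0
```

{"api": "jog_arm", "payload": {"series": [{"delta_pos": [0, 0, 0], "rotation": [0, 0, 0]}, {"delta_pos": [0, 0, 0], "rotation": [0, 0, 0]}, {"delta_pos": [0, 0, 0], "rotation": [0, 0, 0]}, {"delta_pos": [0, 0, 0], "rotation": [0, 0, 0]}, {"delta_pos": [0, 0, 0], "rotation": [0, 0, 0]}, {"delta_pos": [0, 0, 0], "rotation": [0, 0, 0]}, {"delta_pos": [0, 0, 0], "rotation": [0, 0, 0]}, {"delta_pos": [0, 0, 0], "rotation": [0, 0, 0]}, {"delta_pos": [0, 0, 0], "rotation": [0, 0, 0]}, {"delta_pos": [0, 0, 0], "rotation": [0, 0, 0]}], "gripper": 0}}

```text
clock: 4.7
tcp_pos: [0.4586, -0.1121, 0.0759]
tool_rot: [1.0, -0.026, -0.0, -0.0]
force: [-0.4, 0.8, 0.4]
gripper_width: 0.181
gripper_force: 0.0
```

{"api": "jog_arm", "payload": {"series": [{"delta_pos": [0, 0, 0], "rotation": [0, 0, 0]}, {"delta_pos": [0, 0, 0], "rotation": [0, 0, 0]}, {"delta_pos": [0, 0, 0], "rotation": [0, 0, 0]}, {"delta_pos": [0, 0, 0], "rotation": [0, 0, 0]}], "gripper": 0}}

```text
clock: 5.1
tcp_pos: [0.4587, -0.1123, 0.076]
tool_rot: [1.0, -0.026, 0.0, 0.0]
force: [0.4, -1.3, -0.7]
gripper_width: 0.126
gripper_force: 30.0
```

{"api": "jog_arm", "payload": {"series": [{"delta_pos": [0, 0, -0.1], "rotation": [0, 0, 0]}, {"delta_pos": [0, 0, -0.2], "rotation": [0, 0, 0]}, {"delta_pos": [0, 0, -0.4], "rotation": [0, 0, 0]}, {"delta_pos": [0, 0, -0.6], "rotation": [0, 0, 0]}, {"delta_pos": [0, 0, -0.8], "rotation": [0, 0, 0]}, {"delta_pos": [0, 0, -0.8], "rotation": [0, 0, 0]}, {"delta_pos": [0, 0, -0.8], "rotation": [0, 0, 0]}, {"delta_pos": [0, 0, -0.8], "rotation": [0, 0, 0]}, {"delta_pos": [0, 0, -0.8], "rotation": [0, 0, 0]}, {"delta_pos": [0, 0, -0.6], "rotation": [0, 0, 0]}, {"delta_pos": [0, 0, -0.3], "rotation": [0, 0, 0]}]}}

```text
clock: 6.2
tcp_pos: [0.4595, -0.1124, 0.2334]
tool_rot: [1.0, -0.026, 0.002, 0.001]
force: [-0.5, -0.8, -1.2]
gripper_width: 0.125
gripper_force: 30.0
```

Run:
```python
from go import *
LAY=rail2w(RAIL,[.066,0,.011+.06])[0]; print(LAY)   # TCP 11 mm above underside, 60 mm clear
left(LAY,railrot())
print(np.array(r.sense()['joint_positions']).round(2), rail2w(RAIL,[.066,0,.011])[0])
```

```text
[0.58240533 0.22006503 0.13792013]
t 6.2 tcp [ 0.4595 -0.1124  0.2334] F [-0.5 -0.8 -1.2] w 0.125
shift (x25mm): now [  4.199 -13.541   3.819] after-turn [  1.866 -13.81    4.624] turn/360 [-0.0017  0.0494  0.0117]
[-0.42 -0.04  1.75  0.    1.43  1.2 ] [0.60079914 0.2177332  0.08085674]
```

{"api": "jog_arm", "payload": {"series": [{"delta_pos": [0, -0.4, 0], "rotation": [0, 0, 0]}, {"delta_pos": [0, -0.8, 0], "rotation": [0, 0, 0]}, {"delta_pos": [0, -0.95, 0], "rotation": [0, 0, 0]}, {"delta_pos": [0, -0.95, 0], "rotation": [0, 0, 0]}, {"delta_pos": [0, -0.95, 0], "rotation": [0, 0, 0]}, {"delta_pos": [0, -0.95, 0], "rotation": [0, 0, 0]}, {"delta_pos": [0, -0.95, 0], "rotation": [0, 0, 0]}, {"delta_pos": [0, -0.95, 0], "rotation": [0, 0, 0]}, {"delta_pos": [0, -0.95, 0], "rotation": [0, 0, 0]}, {"delta_pos": [0, -0.95, 0], "rotation": [0, 0, 0]}, {"delta_pos": [0, -0.95, 0], "rotation": [0, 0, 0]}, {"delta_pos": [0, -0.95, 0], "rotation": [0, 0, 0]}, {"delta_pos": [0, -0.95, 0], "rotation": [0, 0, 0]}, {"delta_pos": [0, -0.95, 0], "rotation": [0, 0, 0]}, {"delta_pos": [0, -0.6, 0], "rotation": [0, 0, 0]}, {"delta_pos": [0, -0.3, 0], "rotation": [0, 0, 0]}]}}

```text
clock: 7.8
tcp_pos: [0.4754, 0.2262, 0.23]
tool_rot: [1.0, -0.025, -0.001, 0.0]
force: [0.3, 0.4, -1.1]
gripper_width: 0.119
gripper_force: 30.0
```

{"api": "jog_arm", "payload": {"series": [{"delta_pos": [0, 0, 0], "rotation": [-0.0003, 0.0082, 0.002]}, {"delta_pos": [0, 0, 0], "rotation": [-0.0003, 0.0082, 0.002]}, {"delta_pos": [0, 0, 0], "rotation": [-0.0003, 0.0082, 0.002]}, {"delta_pos": [0, 0, 0], "rotation": [-0.0003, 0.0082, 0.002]}, {"delta_pos": [0, 0, 0], "rotation": [-0.0003, 0.0082, 0.002]}, {"delta_pos": [0, 0, 0], "rotation": [-0.0003, 0.0082, 0.002]}, {"delta_pos": [0, 0, 0], "rotation": [0, 0, 0]}]}}

```text
clock: 8.5
tcp_pos: [0.4742, 0.2245, 0.2297]
tool_rot: [0.986, -0.063, 0.152, 0.01]
force: [0.1, -1.8, -1.8]
gripper_width: 0.127
gripper_force: 30.0
```

Run:
```python
from go import *
left(rail2w(RAIL,[.066,0,.011+.06])[0],railrot()); inrail()
print(np.array(r.sense()['joint_positions']).round(2))
```

```text
t 8.5 tcp [0.4742 0.2245 0.2297] F [ 0.1 -1.8 -1.8] w 0.127
shift (x25mm): now [ 3.006 -0.379  4.802] after-turn [ 2.971 -0.367  4.825] turn/360 [ 0.0002  0.0012 -0.0002]
t 8.5 tcp in rails mm [ -8.3  -9.2 191.6] F in rails [-0.2 -1.7 -1.8]
[ 0.37 -0.09  1.84 -0.16  1.13  2.12]
```

{"api": "jog_arm", "payload": {"series": [{"delta_pos": [0.6, -0.09, 0], "rotation": [0, 0.0006, 0]}, {"delta_pos": [0.6, -0.09, 0], "rotation": [0, 0.0006, 0]}, {"delta_pos": [0.6, -0.09, 0], "rotation": [0, 0, 0]}, {"delta_pos": [0.6, -0.09, 0], "rotation": [0, 0, 0]}, {"delta_pos": [0.6, 0, 0.4], "rotation": [0, 0, 0]}, {"delta_pos": [0, 0, 0.7], "rotation": [0, 0, 0]}, {"delta_pos": [0, 0, 0.7], "rotation": [0, 0, 0]}, {"delta_pos": [0, 0, 0.7], "rotation": [0, 0, 0]}, {"delta_pos": [0, 0, 0.7], "rotation": [0, 0, 0]}, {"delta_pos": [0, 0, 0.7], "rotation": [0, 0, 0]}, {"delta_pos": [0, 0, 0.5], "rotation": [0, 0, 0]}, {"delta_pos": [0, 0, 0.4], "rotation": [0, 0, 0]}, {"delta_pos": [0, 0, 0.3], "rotation": [0, 0, 0]}, {"delta_pos": [0, 0, 0.2], "rotation": [0, 0, 0]}, {"delta_pos": [0, 0, 0], "rotation": [0, 0, 0]}]}}

```text
clock: 10.0
tcp_pos: [0.589, 0.2194, 0.1277]
tool_rot: [0.986, -0.063, 0.157, 0.01]
force: [0.8, -0.2, -1.8]
gripper_width: 0.126
gripper_force: 30.0
```

Run:
```python
from go import *
left(rail2w(RAIL,[.066,0,.011])[0],railrot()); inrail()
from station import grab_frame
for n,(u,v) in(('top',(210,105)),('side',(180,140))):
    a=cv2.cvtColor(grab_frame(n),cv2.COLOR_RGB2BGR); cv2.imwrite(f'pics/full_{n}1.png',a)
    globals()[n]=a[v:v+130,u:u+130]
cv2.imwrite('pics/over.png',cv2.resize(np.hstack([top,side]),None,fx=3,fy=3,interpolation=cv2.INTER_CUBIC))
```

```text
t 10.0 tcp [0.589  0.2194 0.1277] F [ 0.8 -0.2 -1.8] w 0.126
shift (x25mm): now [-0.13   0.005  1.929] after-turn [-0.127  0.006  1.93 ] turn/360 [ 0.0001 -0.0003 -0.0004]
t 10.0 tcp in rails mm [69.2  0.1 59.2] F in rails [ 0.2 -0.1 -2. ]
```

View pics/over.png

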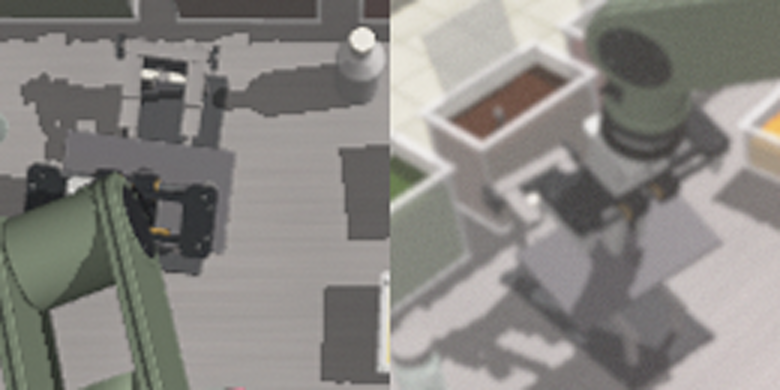

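The lid hangs level with the slope, its upper edge running from crop (68,130) to (235,152), just short of the lips. I'll check that edge against the pose predicted from the TCP.

Run:
```python
from go import *
print(proj('top',rail2w(RAIL,[(.1232,.088,.054),(.1232,-.088,.054)])), cr([(68,130),(235,152)],3,(210,105)))
```

```text
[[232.04875355 147.87556054]
 [288.48704305 155.06416907]] [[232.33333333 148.        ]
 [288.         155.33333333]]
```

The prediction agrees to about 0.5 px. I'll lower it, slowing near the rails.

{"api": "jog_arm", "payload": {"series": [{"delta_pos": [-0.13, 0, 0.3], "rotation": [0, 0, 0]}, {"delta_pos": [0, 0, 0.4], "rotation": [0, 0, 0]}, {"delta_pos": [0, 0, 0.4], "rotation": [0, 0, 0]}, {"delta_pos": [0, 0, 0.3], "rotation": [0, 0, 0]}, {"delta_pos": [0, 0, 0.2], "rotation": [0, 0, 0]}, {"delta_pos": [0, 0, 0.12], "rotation": [0, 0, 0]}, {"delta_pos": [0, 0, 0.08], "rotation": [0, 0, 0]}, {"delta_pos": [0, 0, 0], "rotation": [0, 0, 0]}, {"delta_pos": [0, 0, 0], "rotation": [0, 0, 0]}]}}

```text
clock: 11.0
tcp_pos: [0.6003, 0.2182, 0.0848]
tool_rot: [0.985, -0.063, 0.158, 0.01]
force: [-0.7, 0.4, -2.6]
gripper_width: 0.124
gripper_force: 30.0
```

```bash
python3 -c "
from go import *
left(rail2w(RAIL,[.066,0,.011])[0],railrot()); inrail()"
```

```text
t 11.0 tcp [0.6003 0.2182 0.0848] F [-0.7  0.4 -2.6] w 0.124
shift (x25mm): now [-0.027  0.017  0.158] after-turn [-0.027  0.017  0.158] turn/360 [ 0.     -0.0005 -0.0004]
t 11.0 tcp in rails mm [66.7  0.4 15. ] F in rails [-1.5  0.3 -2.2]
```

{"api": "jog_arm", "payload": {"series": [{"delta_pos": [0, 0, 0.06], "rotation": [0, 0, 0]}, {"delta_pos": [0, 0, 0.04], "rotation": [0, 0, 0]}, {"delta_pos": [0, 0, 0], "rotation": [0, 0, 0]}]}}

```text
clock: 11.3
tcp_pos: [0.6007, 0.218, 0.082]
tool_rot: [0.985, -0.063, 0.157, 0.01]
force: [-0.4, -0.6, -1.6]
gripper_width: 0.125
gripper_force: 30.0
```

{"api": "jog_arm", "payload": {"series": [{"delta_pos": [0, 0, 0.04], "rotation": [0, 0, 0]}, {"delta_pos": [0, 0, 0], "rotation": [0, 0, 0]}, {"delta_pos": [0, 0, 0], "rotation": [0, 0, 0]}]}}

```text
clock: 11.6
tcp_pos: [0.6012, 0.218, 0.0814]
tool_rot: [0.985, -0.063, 0.158, 0.01]
force: [-0.6, -0.8, -0.7]
gripper_width: 0.125
gripper_force: 30.0
```

```bash
python3 -c "
from go import *
inrail()"
```

```text
t 11.6 tcp in rails mm [66.5  0.4 11.4] F in rails [-0.7 -0.9 -0.6]
```

{"api": "jog_arm", "payload": {"series": [{"delta_pos": [0, 0, 0.03], "rotation": [0, 0, 0]}, {"delta_pos": [0, 0, 0], "rotation": [0, 0, 0]}, {"delta_pos": [0, 0, 0], "rotation": [0, 0, 0]}]}}

```text
clock: 11.9
tcp_pos: [0.6013, 0.2181, 0.0813]
tool_rot: [0.985, -0.063, 0.157, 0.01]
force: [-4.5, -0.4, 5.5]
gripper_width: 0.122
gripper_force: 30.0
```

```bash
python3 -c "
from go import *
inrail()"
```

```text
t 11.9 tcp in rails mm [66.5  0.4 11.3] F in rails [-2.5 -1.   6.6]
```

It's in contact with 6.6 N normal to the rails, so I'll release.

{"api": "jog_arm", "payload": {"series": [{"delta_pos": [0, 0, 0], "rotation": [0, 0, 0]}, {"delta_pos": [0, 0, 0], "rotation": [0, 0, 0]}, {"delta_pos": [0, 0, 0], "rotation": [0, 0, 0]}, {"delta_pos": [0, 0, 0], "rotation": [0, 0, 0]}, {"delta_pos": [0, 0, 0], "rotation": [0, 0, 0]}, {"delta_pos": [0, 0, 0], "rotation": [0, 0, 0]}, {"delta_pos": [0, 0, 0], "rotation": [0, 0, 0]}, {"delta_pos": [0, 0, -0.3], "rotation": [0, 0, 0]}, {"delta_pos": [0, 0, -0.6], "rotation": [0, 0, 0]}, {"delta_pos": [0, 0, -0.8], "rotation": [0, 0, 0]}, {"delta_pos": [0, 0, -0.8], "rotation": [0, 0, 0]}, {"delta_pos": [0, 0, -0.6], "rotation": [0, 0, 0]}, {"delta_pos": [-0.9, 0, 0], "rotation": [0, 0, 0]}, {"delta_pos": [-0.9, 0, 0], "rotation": [0, 0, 0]}, {"delta_pos": [-0.9, 0, 0], "rotation": [0, 0, 0]}, {"delta_pos": [-0.7, 0, 0], "rotation": [0, 0, 0]}, {"delta_pos": [-0.6, 0, 0], "rotation": [0, 0, 0]}], "gripper": 0.5}}

```text
clock: 13.6
tcp_pos: [0.4821, 0.2334, 0.1234]
tool_rot: [0.985, -0.063, 0.158, 0.01]
force: [-0.1, -0.8, 0.5]
gripper_width: 0.502
gripper_force: 0.0
```

Run:
```python
from go import *
inrail(); left(rail2w(RAIL,[-.02,0,.03])[0],railrot())
from station import grab_frame
for n,(u,v) in(('top',(210,105)),('side',(180,140))):
    a=cv2.cvtColor(grab_frame(n),cv2.COLOR_RGB2BGR)
    globals()[n]=a[v:v+130,u:u+130]
cv2.imwrite('pics/laid.png',cv2.resize(np.hstack([top,side]),None,fx=3,fy=3,interpolation=cv2.INTER_CUBIC))
```

```text
t 13.6 tcp in rails mm [-34.7   0.6  88.5] F in rails [ 0.1 -0.8  0.5]
t 13.6 tcp [0.4821 0.2334 0.1234] F [-0.1 -0.8  0.5] w 0.502
shift (x25mm): now [0.579 0.025 2.341] after-turn [0.587 0.025 2.339] turn/360 [-0.     -0.0005 -0.0004]
```

View pics/laid.png

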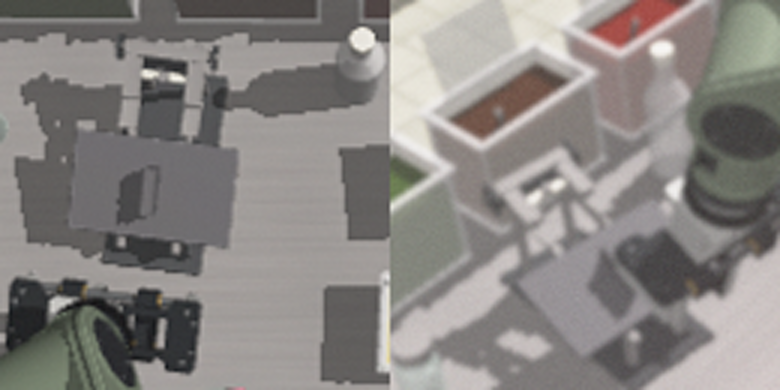

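The lid lies on the rails, below the lips, with its corners at crop (77,130), (238,150), (228,247) and (68,226). The fingers are clear below it. I'll fit its pose in the rails frame.

```bash
cat > lidfit.py <<'E'
from go import *
def lidfit(uv):
    f=lambda p,P: rail2w(RAIL,np.c_[rect(p,P)])
    return fit(f,[(.054,.088,.006),(.054,-.088,.006),(-.054,-.088,.006),(-.054,.088,.006)],uv,[.066,0,0])
E
python3 - <<'E'
from lidfit import *
print(lidfit(cr([(77,130),(238,150),(228,247),(68,226)],3,(210,105))))
E
```

```text
(array([0.06679722, 0.00128705, 0.00072619]), [[-0.4, -0.6], [0.5, -0.3], [0.2, 0.4], [-0.3, 0.6]])
```

{"api": "jog_arm", "payload": {"series": [{"delta_pos": [0.3, 0, 0.2], "rotation": [0, 0, 0]}, {"delta_pos": [0.3, 0, 0.4], "rotation": [0, 0, 0]}, {"delta_pos": [0.2, 0, 0.5], "rotation": [0, 0, 0]}, {"delta_pos": [0, 0, 0.5], "rotation": [0, 0, 0]}, {"delta_pos": [0, 0, 0.5], "rotation": [0, 0, 0]}, {"delta_pos": [0, 0, 0.5], "rotation": [0, 0, 0]}, {"delta_pos": [0, 0, 0.4], "rotation": [0, 0, 0]}, {"delta_pos": [0, 0, 0.3], "rotation": [0, 0, 0]}, {"delta_pos": [0, 0, 0.2], "rotation": [0, 0, 0]}, {"delta_pos": [0, 0, 0.12], "rotation": [0, 0, 0]}, {"delta_pos": [0, 0, 0], "rotation": [0, 0, 0]}], "gripper": 0}}

```text
clock: 14.8
tcp_pos: [0.5299, 0.2272, 0.043]
tool_rot: [0.985, -0.063, 0.157, 0.01]
force: [-0.8, 0.6, -0.2]
gripper_width: 0.009
gripper_force: 0.0
```

```bash
python3 -c "
from go import *
inrail();print(r.sense()['gripper_width'])"
```

```text
t 14.8 tcp in rails mm [-13.7   0.5  -2.9] F in rails [-0.9  0.5  0.1]
0.008526219996060758
```

{"api": "jog_arm", "payload": {"series": [{"delta_pos": [0.2, 0, 0], "rotation": [0, 0, 0]}, {"delta_pos": [0.15, 0, 0], "rotation": [0, 0, 0]}, {"delta_pos": [0.15, 0, 0], "rotation": [0, 0, 0]}, {"delta_pos": [0.1, 0, 0], "rotation": [0, 0, 0]}, {"delta_pos": [0.1, 0, 0], "rotation": [0, 0, 0]}, {"delta_pos": [0.1, 0, 0], "rotation": [0, 0, 0]}, {"delta_pos": [0.1, 0, 0], "rotation": [0, 0, 0]}, {"delta_pos": [0.1, 0, 0], "rotation": [0, 0, 0]}, {"delta_pos": [0.1, 0, 0], "rotation": [0, 0, 0]}]}}

```text
clock: 15.7
tcp_pos: [0.5541, 0.2236, 0.0508]
tool_rot: [0.986, -0.063, 0.156, 0.01]
force: [-4.6, -0.7, 3.0]
gripper_width: 0.005
gripper_force: 2.2
```

```bash
python3 -c "
from go import *
inrail()"
```

```text
t 15.7 tcp in rails mm [12.  -0.  -3.1] F in rails [-3.4 -1.2  4.2]
```

{"api": "jog_arm", "payload": {"series": [{"delta_pos": [0, 0, -0.06], "rotation": [0, 0, 0]}, {"delta_pos": [0, 0, 0], "rotation": [0, 0, 0]}, {"delta_pos": [0, 0, 0], "rotation": [0, 0, 0]}]}}

```text
clock: 16.0
tcp_pos: [0.5554, 0.2238, 0.053]
tool_rot: [0.985, -0.063, 0.157, 0.01]
force: [-0.0, 0.6, -1.8]
gripper_width: 0.002
gripper_force: 0.6
```

```bash
python3 -c "
from go import *
inrail()"
```

```text
t 16.0 tcp in rails mm [13.8  0.3 -1.4] F in rails [-0.6  0.6 -1.7]
```

{"api": "jog_arm", "payload": {"series": [{"delta_pos": [0.1, 0, 0], "rotation": [0, 0, 0]}, {"delta_pos": [0.1, 0, 0], "rotation": [0, 0, 0]}, {"delta_pos": [0.1, 0, 0], "rotation": [0, 0, 0]}, {"delta_pos": [0.1, 0, 0], "rotation": [0, 0, 0]}]}}

```text
clock: 16.4
tcp_pos: [0.5652, 0.2227, 0.0564]
tool_rot: [0.985, -0.063, 0.158, 0.01]
force: [-1.1, -0.4, -2.0]
gripper_width: 0.003
gripper_force: 0.6
```

```bash
python3 -c "
from go import *
inrail()"
```

```text
t 16.4 tcp in rails mm [24.3  0.4 -1.1] F in rails [-1.6 -0.5 -1.6]
```

{"api": "jog_arm", "payload": {"series": [{"delta_pos": [0.1, 0, 0], "rotation": [0, 0, 0]}, {"delta_pos": [0.1, 0, 0], "rotation": [0, 0, 0]}, {"delta_pos": [0.1, 0, 0], "rotation": [0, 0, 0]}, {"delta_pos": [0.1, 0, 0], "rotation": [0, 0, 0]}]}}

```text
clock: 16.8
tcp_pos: [0.5745, 0.2214, 0.0595]
tool_rot: [0.985, -0.063, 0.157, 0.01]
force: [-1.3, 0.3, -1.6]
gripper_width: 0.008
gripper_force: 0.7
```

```bash
python3 -c "
from go import *
inrail()"
```

```text
t 16.8 tcp in rails mm [34.1  0.4 -1.1] F in rails [-1.8  0.1 -1.1]
```

Run:
```python
from go import *
from station import grab_frame
for n,(u,v) in(('top',(210,105)),('side',(180,140))):
    a=cv2.cvtColor(grab_frame(n),cv2.COLOR_RGB2BGR)
    globals()[n]=a[v:v+130,u:u+130]
cv2.imwrite('pics/push.png',cv2.resize(np.hstack([top,side]),None,fx=3,fy=3,interpolation=cv2.INTER_CUBIC))
```

```text
(no output)
```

View pics/push.png

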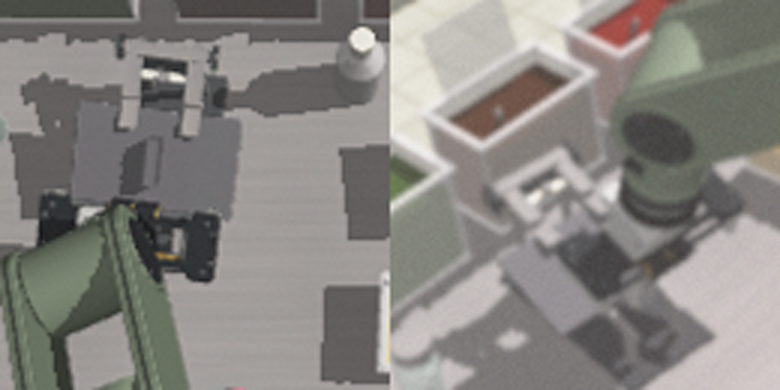

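The lid is passing under the prongs square, its upper edge from (80,102) to (243,121). That puts its centre at about x = 96 mm, 62 mm ahead of the TCP. The lips have not met its top face yet, so I'll push on.

{"api": "jog_arm", "payload": {"series": [{"delta_pos": [0.1, 0, 0], "rotation": [0, 0, 0]}, {"delta_pos": [0.1, 0, 0], "rotation": [0, 0, 0]}, {"delta_pos": [0.1, 0, 0], "rotation": [0, 0, 0]}]}}

```text
clock: 17.2
tcp_pos: [0.5772, 0.2208, 0.0601]
tool_rot: [0.986, -0.064, 0.153, 0.01]
force: [-13.9, 3.3, 5.4]
gripper_width: 0.007
gripper_force: 6.1
```

```bash
python3 -c "
from go import *
inrail()"
```

```text
t 17.2 tcp in rails mm [37.   0.1 -1.4] F in rails [-11.8   1.6   9.5]
```

{"api": "jog_arm", "payload": {"series": [{"delta_pos": [0.1, 0, 0], "rotation": [0, 0, 0]}, {"delta_pos": [0.1, 0, 0], "rotation": [0, 0, 0]}]}}

```text
clock: 17.4
tcp_pos: [0.5786, 0.2203, 0.0601]
tool_rot: [0.987, -0.064, 0.15, 0.011]
force: [-20.8, 3.8, 10.5]
gripper_width: 0.004
gripper_force: 8.6
```

```bash
python3 -c "
from go import *
inrail()"
```

```text
t 17.4 tcp in rails mm [38.3 -0.3 -1.8] F in rails [-16.9   1.1  16.5]
```

{"api": "jog_arm", "payload": {"series": [{"delta_pos": [0.1, 0, 0], "rotation": [0, 0, 0]}, {"delta_pos": [0.1, 0, 0], "rotation": [0, 0, 0]}]}}

```text
clock: 17.6
tcp_pos: [0.5816, 0.2196, 0.0609]
tool_rot: [0.987, -0.064, 0.148, 0.011]
force: [-23.7, 3.6, 10.7]
gripper_width: 0.005
gripper_force: 9.8
```

```bash
python3 -c "
from go import *
inrail()"
```

```text
t 17.6 tcp in rails mm [41.4 -0.5 -2.1] F in rails [-19.5   0.6  17.5]
```

{"api": "jog_arm", "payload": {"series": [{"delta_pos": [0, 0, -0.08], "rotation": [0, 0, 0]}, {"delta_pos": [0, 0, -0.04], "rotation": [0, 0, 0]}, {"delta_pos": [0, 0, 0], "rotation": [0, 0, 0]}]}}

```text
clock: 17.9
tcp_pos: [0.5841, 0.2192, 0.0638]
tool_rot: [0.986, -0.064, 0.152, 0.011]
force: [-8.5, 1.1, -3.4]
gripper_width: 0.003
gripper_force: 4.4
```

```bash
python3 -c "
from go import *
inrail()"
```

```text
t 17.9 tcp in rails mm [44.8 -0.7 -0. ] F in rails [-9.2 -0.  -0.6]
```

{"api": "jog_arm", "payload": {"series": [{"delta_pos": [0.08, 0, 0], "rotation": [0, 0, 0]}, {"delta_pos": [0.08, 0, 0], "rotation": [0, 0, 0]}, {"delta_pos": [0, 0, 0], "rotation": [0, 0, 0]}]}}

```text
clock: 18.2
tcp_pos: [0.5894, 0.2185, 0.0658]
tool_rot: [0.986, -0.063, 0.153, 0.011]
force: [-6.5, 0.2, -2.8]
gripper_width: 0.004
gripper_force: 3.3
```

```bash
python3 -c "
from go import *
inrail()"
```

```text
t 18.2 tcp in rails mm [50.5 -0.7  0.2] F in rails [-7.  -0.6 -0.6]
```

{"api": "jog_arm", "payload": {"series": [{"delta_pos": [0.08, 0, 0], "rotation": [0, 0, 0]}, {"delta_pos": [0.08, 0, 0], "rotation": [0, 0, 0]}, {"delta_pos": [0.08, 0, 0], "rotation": [0, 0, 0]}, {"delta_pos": [0, 0, 0], "rotation": [0, 0, 0]}]}}

```text
clock: 18.6
tcp_pos: [0.5953, 0.2177, 0.0678]
tool_rot: [0.986, -0.064, 0.153, 0.011]
force: [-5.0, 0.7, -2.5]
gripper_width: 0.003
gripper_force: 3.1
```

```bash
python3 -c "
from go import *
inrail()"
```

```text
t 18.6 tcp in rails mm [56.8 -0.7  0.3] F in rails [-5.6  0.  -0.8]
```

{"api": "jog_arm", "payload": {"series": [{"delta_pos": [0.06, 0, 0], "rotation": [0, 0, 0]}, {"delta_pos": [0.06, 0, 0], "rotation": [0, 0, 0]}, {"delta_pos": [0, 0, 0], "rotation": [0, 0, 0]}]}}

```text
clock: 18.9
tcp_pos: [0.598, 0.2173, 0.0686]
tool_rot: [0.986, -0.064, 0.153, 0.011]
force: [-5.3, 0.3, -3.0]
gripper_width: 0.003
gripper_force: 3.1
```

```bash
python3 -c "
from go import *
inrail()"
```

```text
t 18.9 tcp in rails mm [59.6 -0.7  0.2] F in rails [-5.9 -0.4 -1.2]
```

{"api": "jog_arm", "payload": {"series": [{"delta_pos": [0.05, 0, 0], "rotation": [0, 0, 0]}, {"delta_pos": [0.05, 0, 0], "rotation": [0, 0, 0]}, {"delta_pos": [0, 0, 0], "rotation": [0, 0, 0]}]}}

```text
clock: 19.2
tcp_pos: [0.6003, 0.217, 0.0693]
tool_rot: [0.986, -0.064, 0.153, 0.011]
force: [-5.8, 0.9, -3.8]
gripper_width: 0.007
gripper_force: 3.1
```

```bash
python3 -c "
from go import *
inrail()"
```

```text
t 19.2 tcp in rails mm [62.1 -0.8  0.2] F in rails [-6.7  0.2 -1.8]
```

{"api": "jog_arm", "payload": {"series": [{"delta_pos": [0.05, 0, 0], "rotation": [0, 0, 0]}, {"delta_pos": [0.05, 0, 0], "rotation": [0, 0, 0]}, {"delta_pos": [0, 0, 0], "rotation": [0, 0, 0]}]}}

```text
clock: 19.5
tcp_pos: [0.6027, 0.2167, 0.0701]
tool_rot: [0.986, -0.064, 0.153, 0.011]
force: [-5.2, 1.1, -3.4]
gripper_width: 0.005
gripper_force: 3.1
```

```bash
python3 -c "
from go import *
inrail()"
```

```text
t 19.5 tcp in rails mm [64.6 -0.8  0.1] F in rails [-6.1  0.5 -1.6]
```

{"api": "jog_arm", "payload": {"series": [{"delta_pos": [0.05, 0, 0], "rotation": [0, 0, 0]}, {"delta_pos": [0.05, 0, 0], "rotation": [0, 0, 0]}, {"delta_pos": [0, 0, 0], "rotation": [0, 0, 0]}]}}

```text
clock: 19.8
tcp_pos: [0.6046, 0.2165, 0.0705]
tool_rot: [0.986, -0.064, 0.153, 0.011]
force: [-6.2, 1.1, -4.2]
gripper_width: 0.002
gripper_force: 3.4
```

```bash
python3 -c "
from go import *
inrail()"
```

```text
t 19.8 tcp in rails mm [66.5 -0.8 -0. ] F in rails [-7.3  0.3 -2.1]
```

{"api": "jog_arm", "payload": {"series": [{"delta_pos": [0.05, 0, 0], "rotation": [0, 0, 0]}, {"delta_pos": [0.03, 0, 0], "rotation": [0, 0, 0]}, {"delta_pos": [0, 0, 0], "rotation": [0, 0, 0]}, {"delta_pos": [0, 0, 0], "rotation": [0, 0, 0]}]}}

```text
clock: 20.2
tcp_pos: [0.6047, 0.2163, 0.0699]
tool_rot: [0.986, -0.064, 0.151, 0.011]
force: [-6.9, 2.3, -3.8]
gripper_width: 0.007
gripper_force: 4.6
```

```bash
python3 -c "
from go import *
inrail()"
```

```text
t 20.2 tcp in rails mm [66.5 -0.9 -0.7] F in rails [-7.9  1.4 -1.5]
```

The TCP has stalled at x = 66.5 mm, so the lid is bearing on the stop at about 182.5 mm, which is within 180–192. I'll press slightly more.

{"api": "jog_arm", "payload": {"series": [{"delta_pos": [0.05, 0, -0.02], "rotation": [0, 0, 0]}, {"delta_pos": [0.05, 0, -0.01], "rotation": [0, 0, 0]}, {"delta_pos": [0, 0, 0], "rotation": [0, 0, 0]}, {"delta_pos": [0, 0, 0], "rotation": [0, 0, 0]}]}}

```text
clock: 20.6
tcp_pos: [0.6048, 0.2162, 0.07]
tool_rot: [0.987, -0.064, 0.149, 0.011]
force: [-10.2, 2.7, -5.6]
gripper_width: 0.006
gripper_force: 6.0
```

```bash
python3 -c "
from go import *
inrail()"
```

```text
t 20.6 tcp in rails mm [66.6 -1.  -0.6] F in rails [-11.7   1.4  -2.1]
```

It's firm: 11.7 N against about 6 N while sliding. Now I'll back off and check.

{"api": "jog_arm", "payload": {"series": [{"delta_pos": [-0.1, 0, 0], "rotation": [0, 0, 0]}, {"delta_pos": [-0.2, 0, 0], "rotation": [0, 0, 0]}, {"delta_pos": [-0.3, 0, 0], "rotation": [0, 0, 0]}, {"delta_pos": [-0.4, 0, 0], "rotation": [0, 0, 0]}, {"delta_pos": [-0.5, 0, 0], "rotation": [0, 0, 0]}, {"delta_pos": [-0.5, 0, -0.5], "rotation": [0, 0, 0]}, {"delta_pos": [-0.5, 0, -0.8], "rotation": [0, 0, 0]}, {"delta_pos": [-0.5, 0, -0.8], "rotation": [0, 0, 0]}, {"delta_pos": [-0.8, 0, -0.8], "rotation": [0, 0, 0]}, {"delta_pos": [-0.8, 0, -0.8], "rotation": [0, 0, 0]}, {"delta_pos": [-0.5, 0, -0.5], "rotation": [0, 0, 0]}, {"delta_pos": [0, 0, 0], "rotation": [0, 0, 0]}]}}

```text
clock: 21.8
tcp_pos: [0.4596, 0.2369, 0.1376]
tool_rot: [0.985, -0.063, 0.159, 0.009]
force: [0.4, -0.2, -0.3]
gripper_width: 0.001
gripper_force: 0.0
```

Run:
```python
from go import *
from station import grab_frame
inrail()
for n,(u,v) in(('top',(210,105)),('side',(180,140))):
    a=cv2.cvtColor(grab_frame(n),cv2.COLOR_RGB2BGR); cv2.imwrite(f'pics/end_{n}.png',a)
    globals()[n]=a[v:v+130,u:u+130]
cv2.imwrite('pics/end.png',cv2.resize(np.hstack([top,side]),None,fx=3,fy=3,interpolation=cv2.INTER_CUBIC))
```

```text
t 21.8 tcp in rails mm [-52.    1.2 109.1] F in rails [ 0.3 -0.2 -0.4]
```

View pics/end.png

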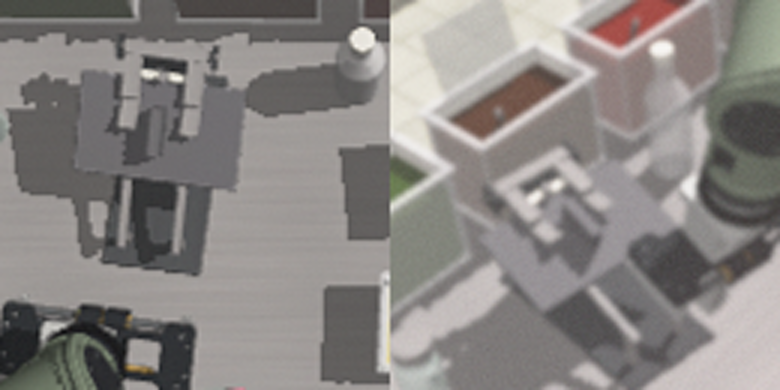

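The lid is under both prongs, its upper edge at the white stop. Its corners are at crop (84,70), (246,91), (236,190) and (75,168).

Run:
```python
from lidfit import *
print(lidfit(cr([(84,70),(246,91),(236,190),(75,168)],3,(210,105))))
a,b=cv2.imread('pics/top0.png'),cv2.imread('pics/end_top.png')
d=cv2.absdiff(a,b).max(2)>40   # did the open pans / bottle / shaker move?
for n,(u0,v0,u1,v1) in dict(yellow=(340,140,400,183),red=(404,187,465,226),bottle=(318,110,342,136),shaker=(195,135,213,156)).items(): print(n,d[v0:v1,u0:u1].sum())
```

```text
(array([ 0.13007638, -0.00043233, -0.00295262]), [[-0.3, -0.5], [0.7, -0.3], [0.1, 0.3], [-0.4, 0.5]])
yellow 0
red 0
bottle 0
shaker 1
```

```bash
python3 -c "
from station import r
print(r.close_job())"
```

```text
the job is handed in; nothing more can be done
None
```

The job is handed in at about 22 s: the lid is clipped and let go against the stop, within 1 mm of central and 0.2° of square by the last picture, and the open pans, bottle and shaker did not move; the hand-in gave no verdict.

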